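Unlock the combination box of the reference standards

TASK

Unlock the grey lock box: turn its black dial left (counter-clockwise seen from above) to the 1 o'clock mark and pause there, right (clockwise) to the 3 o'clock mark and pause there, then left again until you feel it come gently against its stop inside (somewhere between 12 and 11, the marks do not tell exactly where). Leave the dial there and slide the red bolt fully home towards the dial. Force neither the dial against its stop nor the bolt against the lock, and leave the things around alone.

Things in the scene. Friction and masses are not known exactly. Their poses are not given: they have to be found in the camera images.
- lockbox: Grey steel lock box fixed to the bench, 220 (x) x 340 (y) x 100 mm high; origin at the centre of its underside, z up. Dial axis upright at x 0, y +85 mm; red bolt at x 0, y -25 mm when locked. A blue lid (6 mm proud, stays shut) covers y -47 to -163 mm.
- clock (a point): Centre of the dial's clock face on the box's top, on the dial's axis; axes as the box's. Twelve white marks on a black disc 124 mm across, 30 degrees apart, 42 to 52 mm from the axis, no letters: the long orange one (to 58 mm) at +x is 12 o'clock; 3 is at -y, 6 at -x, 9 at +y. Fixed to the box.
- dial (a joint): Angle of the black dial in rad: where its yellow pointer stands, clockwise (right, seen from above) from the 12 mark: 12 reads 0, 1 o'clock 0.524, 3 o'clock 1.571. Starts at 1.0 to 2.0; holds where left (friction 0.15 N m). Turned left it meets a hard stop inside, at a reading between -0.55 and -0.05 that differs each time; only there (up to about 0.07 short of it) is the gate open for the bolt.
- dial_grip (a point): Point on the dial's axis to grip, 30 mm above the box's top (130 mm above the bench). Ribbed rubbery knob (friction about 1.2), 40 mm across, 8 to 42 mm above the box's top, on a skirt disc 72 mm across whose top is 8 mm above the box's top. x axis along the yellow pointer, z up.
- bolt (a joint): Travel of the red bolt in m: 0 locked, 0.022 fully home (unlocked), where it meets its end. It slides along the box's +y, towards the dial, against 2.5 N of friction and stays where it is left. With the gate shut it is blocked after 2 to 8 mm; more than 15 N against the lock there is forcing it.
- bolt_grip (a point): Point in the red bolt's upright grip, 30 mm above the box's top, axes as the box's. The grip is a block 16 (x) x 22 (y) mm, 6 to 42 mm above the box's top, on a steel foot 20 x 30 mm, 7 mm high. A 10 mm rod runs from it to -y, its axis 14 mm above the box's top.
- keeper (a point): Middle of the fixed steel keeper bracket that spans the bolt's rod, on the lid's edge at y -63 mm, at the box's top: 25 (x) x 14 (y) mm, its top 26 mm above the box's top. Do not hit it.
- lock: Works of the lock, unseen inside the box, with the dial's stop 34 mm from the axis; origin on the dial's axis at bench height, axes as the box's. The stop must not bear over 16 N, i.e. 0.54 N m on the dial beyond its friction: turn slowly, feel the torque rise or the pointer no longer follow. 12 N of grip turns the dial freely.
- weight_a: Bystander: brass weight, 32 mm diameter, 34 mm high, stands on the blue lid; origin at its underside.
- resistor: Bystander: cream standard resistor block 40 x 50 x 28 mm with two brass posts to 38 mm, on the blue lid; origin at its underside.
- multimeter: Bystander: yellow hand multimeter 145 x 75 x 34 mm lying on the bench; origin at its underside.
- screwdriver: Bystander: screwdriver lying on the bench.
- wrench: Bystander: wrench lying on the bench.
- jar: Bystander: closed jar 60 mm diameter, 75 mm high on the bench; origin at its underside.
- cup: Bystander: mug 76 mm wide, 85 mm high on the bench; origin at its underside.

How it is judged:
On the way, in this order (a step that is already met when the one before it is completed fails the run):
1. the dial pauses with its pointer at the 1 o'clock mark (within 0.13 rad) (value of joint dial between 0.394 and 0.654 rad), for 0.3 s.
2. the dial pauses with its pointer at the 3 o'clock mark (within 0.13 rad) (value of joint dial between 1.441 and 1.701 rad), for 0.3 s.
3. the dial is turned left to its stop past 12 and the bolt is slid home through the open gate (value of joint dial below 0.4 rad and value of joint bolt above 0.0195 m), for 0.2 s.
At the end, for the whole second after the job is handed in: The bolt is home (at least 19.5 of its 22 mm), the dial stands at its stop past 12 (reading under 0.4 rad), both at rest and released (all of step 3 and velocity of joint bolt between -0.005 and 0.005 m/s and velocity of joint dial between -0.05 and 0.05 rad/s); the robot touches nothing.
It fails at once if the dial is forced against its inner stop (over 16 N there) (contact force between lock and anything else above 16 N).
It fails at once if the bolt is forced against the lock (over 15 N on the lock's wheel) (contact force between bolt and dial above 15 N).
It fails at once if a bystander is moved by more than 20 mm (distance of any of weight_a, resistor, multimeter, screwdriver, wrench, jar, cup from where it was at the start of the episode above 0.02 m).
It also fails if it takes over 72 s, if anything falls off the work surface, if the arm or the gripper's body presses on something with over 40 N, if the wrist force passes 120 N, or if a joint passes its speed limit or range.

ROBOT

A 6-joint arm with a two-finger parallel gripper is mounted at the origin on the work surface. World frame = base frame: x ahead of the robot, y to its left, z up, the work surface at z = 0. Lengths are in m, angles in rad, forces in N, time in s.
With the tool pointing down it reaches from about 0.3 to 0.775 m from the base axis. Payload 14.6 kg.
Tool frame: the origin (TCP) lies between the finger pads; the fingertips stand 8 mm ahead of it and the grasp point (between the pads) lies 11 mm behind it; z points along the fingers, y is the direction in which the jaws open and shut (so a half turn about z gives the same grasp; the last joint's range is limited). The gripper opens to 94 mm and grips with 3 to 60 N. Pads are 16 mm wide; open, the fingers measure 119 mm over their backs; the gripper's body (75 mm by 177 mm) begins 78 mm behind the grasp point.
Start: joints at [-1.318, 0.3, 1.521, -0, 1.321, -0.067], TCP at [0.173, -0.522, 0.213] pointing down, gripper open.
Joint ranges: [-3.03, 3.03], [-0.79, 2.21], [0.23, 2.52], [-1.04, 4.18], [0, 3.07], [-2.55, 2.55]. Speed limits (rad/s): [2.22, 2.22, 2.57, 3.14, 3.14, 3.14].

INTERFACE

Orientations are given as a unit quaternion [x, y, z, w].
In Python, from station import monitor, get_image, camera_params, hand_in gives the robot as it stands.
- The arm moves only by the tool move_arm, never from a script. Its argument "targets" is one flat list of numbers, 7 for each row, row after row: the turn, a rotation vector about the tool's x, y, z in degrees, then the shift along the tool's x, y, z in cm, then the closure, from 0 (fully open) to 1 (shut). In form: [rx, ry, rz, x, y, z, claw, rx, ry, rz, x, y, z, claw, ...]. A call has exactly 10 rows; each row shifts and turns the pose as measured when the row begins, along the tool's axes as they then stand; what a row does not reach is not made up. A row lasts 1/10 s, in which the tool goes at most 50 mm and 8.59 degrees, less where a joint would pass 70% of its speed; a pose out of reach is approached as far as the arm can. A call with a gripper value outside its range is refused whole. The fingers move at their own pace and stop on an object; "squeeze" is the grip in N (left out, the last holds). Time passes only in rows, so rows that do not move let the fingers close, or fill a call up. It gives the time, the measured TCP pose, the force and the opening at its end, in the units of the state.
- monitor.observe(): the state, without advancing time (a new reading comes with each control period).
- get_image(name): name is "side" or "top" or "wrist"; returns the picture (480x640x3 uint8, red, green, blue); there is no depth.
- camera_params(name): a dict with "fx", "fy", "cx", "cy" (pixels), "R" (3x3) and "t" (3): a world point X has camera coordinates R X + t; the wrist camera has in their place "mount" (4x4, takes a point from camera to tool coordinates, whose origin is the TCP and whose axes are the flange's). Camera axes: x right, y down, z forward; pixel columns grow to the right and rows downward; lengths in m; the calibration is good to about 2 mm. A picture is of the moment at which its call begins: read the wrist's pose just before it. camera_params takes no time and is no camera call.
- hand_in(): hands the job in, once; it reports no verdict.
The state is a dict: "time": time; "joints": joint angles; "qd": joint speeds; "tau": joint torques, N m; "tool_pos": TCP position; "ee_rot": TCP orientation; "contact_force": force on the tool from outside, world axes, zero at the start; "wrist_torque": the same for the moment, N m; "grip_width": finger opening in m.
Only numpy, scipy, OpenCV 4.12 (cv2) and the standard library are available. Lean on these libraries where they do the work, as an engineer would, in place of code of your own. Each camera call takes 0.05 s, during which the arm holds its last target. There are 200 camera calls.

## Working session

There is one attempt and no reset: what is moved stays moved. The work goes in short steps, Python scripts to look and compute and a tool call to move; the robot and the scene stay as the last step left them, time stands still between calls to the robot, and variables do not carry over. Pictures are saved under pics/ and viewed, about 8 in all and at most 12, crops included, and the job is handed in when it is done.

Besides the shell and the picture viewer there is one more tool, called after ">>>" in YAML: its name, and indented under it one key for each argument. move_arm: Moves the arm, as the interface text tells. Its arguments: {"type":"object","properties":{"targets":{"type":"array","items":{"type":"number"}},"squeeze":{"type":"number"}},"required":["targets"]}

```bash
mkdir -p pics; python3 - <<'E'
from station import *
import cv2,json
for n in ("top","side"):
    cv2.imwrite(f"pics/{n}0.png",get_image(n)[:,:,::-1])
    print(n,{k:(v.tolist() if hasattr(v,'tolist') else v) for k,v in camera_params(n).items()})
print(camera_params("wrist"))
print(monitor.observe())
E
```

```text
top {'fx': 449.5232705509743, 'fy': 449.5232705509743, 'cx': 321.56875254026636, 'cy': 237.856266372032, 'R': [[-0.01810625466601624, -0.9994285840981492, 0.02854240406025283], [-0.9823863694090529, 0.012472898672377027, -0.18644422221674892], [0.18598167850965638, -0.031415475267421764, -0.9820508556955962]], 't': [0.03942455439324953, 0.511667203439858, 1.0686260398278533]}
side {'fx': 618.4299277341472, 'fy': 618.4299277341472, 'cx': 319.1433112861527, 'cy': 233.16534469139052, 'R': [[0.9799507944124118, -0.19840231257699179, -0.018247270880459434], [-0.16345857339361788, -0.7482188584577097, -0.6430006490139533], [0.113919863564729, 0.6330916696753665, -0.7656482237118101]], 't': [-0.48187309076951446, 0.18676640969002326, 1.6234778600337878]}
{'fx': 339.7207165300234, 'fy': 339.7207165300234, 'cx': 311.16528802309506, 'cy': 234.1417169468515, 'mount': array([[-1.04261190e-03, -9.62889302e-01, -2.69894618e-01,
         7.94690978e-02],
       [ 9.99998111e-01, -5.61198662e-04, -1.86086608e-03,
        -3.98601629e-04],
       [ 1.64034354e-03, -2.69896048e-01,  9.62888069e-01,
        -1.71318246e-01],
       [ 0.00000000e+00,  0.00000000e+00,  0.00000000e+00,
         1.00000000e+00]])}
{'time': 0.1, 'joints': array([-1.31759578e+00,  3.00396106e-01,  1.52148313e+00,  1.49659385e-05,
        1.32068099e+00, -6.65627410e-02]), 'qd': array([-7.28918841e-04, -2.71694866e-05, -1.87846118e-03,  1.14608662e-03,
        1.09980270e-04, -1.40664205e-03]), 'tau': array([ 1.45863974e-03, -5.32645297e+01, -3.53284049e+01,  7.09672272e-02,
        2.34700588e-02, -7.07731533e-05]), 'tool_pos': array([ 0.17285618, -0.52191222,  0.21296889]), 'ee_rot': array([ 9.87246313e-01,  1.59199508e-01, -3.78633531e-05, -4.82358264e-04]), 'contact_force': array([-0.10628232,  1.49016118,  0.16380515]), 'wrist_torque': array([0.02240808, 0.01152989, 0.00236618]), 'grip_width': 0.09399178116813545}
```

View pics/top0.png

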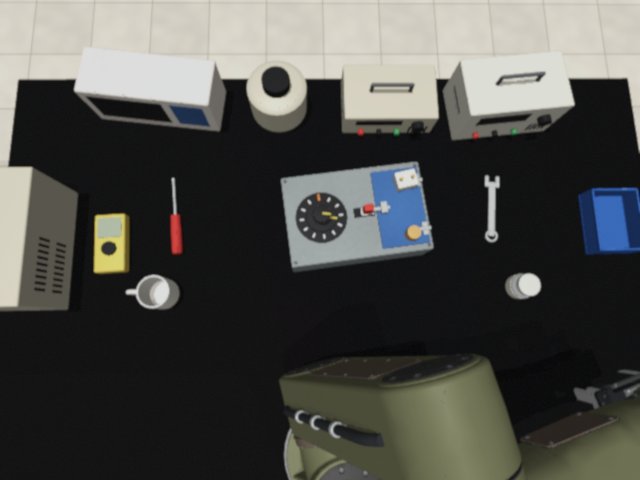

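The top view shows the lock box at about (355,215), with the dial at (321,216), the bolt at (368,210) and the orange mark near (319,197). I'll enlarge it to measure.

```bash
python3 - <<'E'
import cv2
im=cv2.imread("pics/top0.png")[150:280,270:445]
cv2.imwrite("pics/topc.png",cv2.resize(im,None,fx=4.5,fy=4.5,interpolation=cv2.INTER_CUBIC))
E
```

```text
(no output)
```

View pics/topc.png

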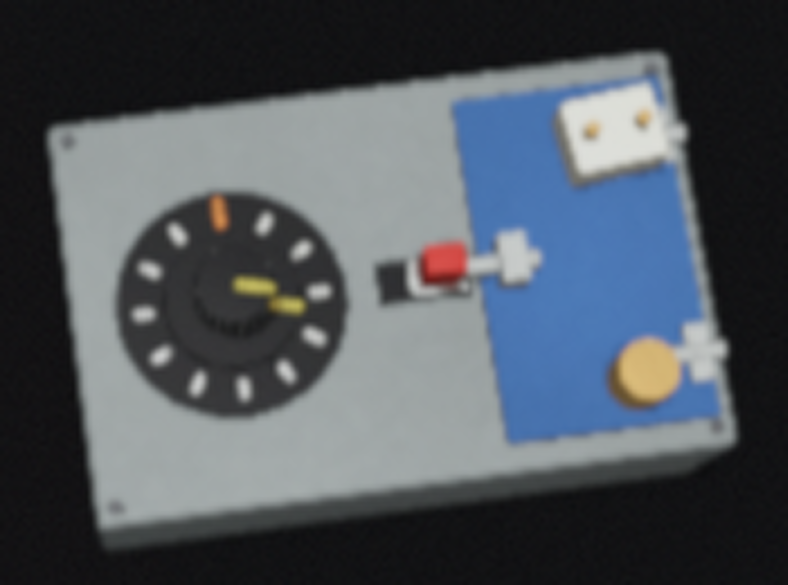

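Crop: the box's top corners are at (50,128), (665,55), (737,440) and (98,530). The disc centre is about (233,304), the pointer on the skirt (290,306), and the orange mark (219,212). Next I fit the pose.

```bash
cat > h.py <<'E'
from station import *
import numpy as np, cv2
from scipy.spatial.transform import Rotation as Ro
def ray(n,uv,z,s=None):
    """pixel -> world point at height z"""
    c=camera_params(n)
    d=np.array([(uv[0]-c["cx"])/c["fx"],(uv[1]-c["cy"])/c["fy"],1.])
    if n=="wrist":
        T=Ro.from_quat(s["ee_rot"]).as_matrix(); M=c["mount"]
        o=T@M[:3,3]+s["tool_pos"]; d=T@M[:3,:3]@d
    else:
        R=np.array(c["R"]); o=-R.T@np.array(c["t"]); d=R.T@d
    return o+d*(z-o[2])/d[2]
def proj(n,X,s=None):
    c=camera_params(n)
    if n=="wrist":
        T=Ro.from_quat(s["ee_rot"]).as_matrix(); M=c["mount"]
        p=M[:3,:3].T@(T.T@(np.array(X)-s["tool_pos"])-M[:3,3])
    else: p=np.array(c["R"])@X+np.array(c["t"])
    return np.array([c["fx"]*p[0]/p[2]+c["cx"],c["fy"]*p[1]/p[2]+c["cy"]])
E
python3 - <<'E'
from h import *
px=lambda u,v:(270+(u+.5)/4.5-.5,150+(v+.5)/4.5-.5)
W=np.array([ray("top",px(*p),.1)[:2] for p in [(50,128),(665,55),(737,440),(98,530)]])
B=np.array([[.11,.17],[.11,-.17],[-.11,-.17],[-.11,.17]])
print(W, [np.linalg.norm(W[i]-W[i-1]) for i in range(4)])
c=W.mean(0); w=W-c
th=np.arctan2((B[:,0]*w[:,1]-B[:,1]*w[:,0]).sum(),(B*w).sum())
R=np.array([[np.cos(th),-np.sin(th)],[np.sin(th),np.cos(th)]])
print("centre",c,"yaw",np.degrees(th),"resid",w-B@R.T)
print("dial",c+R@[0,.085],"bolt",c+R@[0,-.025], "keeper",c+R@[0,-.063])
for nm,p,z in [("disc",(233,304),.1),("orange",(219,212),.1),("ptr skirt",(290,306),.108),("bolt top",(444,262),.142),("ptr k0",(235,284),.142),("ptr k1",(275,288),.142),("weight",(646,371),.14),("res",(612,130),.134)]:
    q=ray("top",px(*p),z)[:2]; l=R.T@(q-c); d=l-[0,.085]
    print(nm,q,"box",l,"clockang",np.arctan2(-d[1],d[0]))
E
```

```text
[[ 0.650755    0.12937668]
 [ 0.68949655 -0.20589044]
 [ 0.47590521 -0.23169293]
 [ 0.43312914  0.10483506]] [np.float64(0.21900526413419102), np.float64(0.33749806551333716), np.float64(0.2151442131260848), np.float64(0.33923573825204967)]
centre [ 0.56232147 -0.05084291] yaw 6.842480246145404 resid [[-5.29171804e-04 -1.67499862e-03]
 [-2.29526313e-03  6.36222263e-04]
 [ 2.54642842e-03  1.04455496e-03]
 [ 2.78006517e-04 -5.77859888e-06]]
dial [0.55219456 0.03355168] bolt [ 0.56529998 -0.07566484] keeper [ 0.5698273  -0.11339419]
disc [0.55250899 0.03272261] box [0.00021342 0.08413938] clockang 1.3277186473571518
orange [0.60308533 0.03929823] box [0.05121294 0.08464249] clockang 0.006980767133225211
ptr skirt [0.54918852 0.0029925 ] box [-0.00662546  0.05501663] clockang 1.7882726061133636
bolt top [ 0.56339959 -0.07444533] box [-0.00174155 -0.02356276] clockang 1.5868368645569941
ptr k0 [0.55298757 0.03287701] box [0.00070699 0.08423566] clockang 0.8243602846222808
ptr k1 [0.55066524 0.01251641] box [-0.00402457  0.06429676] clockang 1.7627951651519118
weight [ 0.50557682 -0.1758548 ] box [-0.07123442 -0.11736092] clockang 1.9092666001113126
res [ 0.6358387  -0.16663232] box [ 0.05919843 -0.12372355] clockang 1.2944328503467388
```

>>> move_arm:
  targets: [0, 0, 0, 3.9, -3.0, 0, 0, 0, 0, 0, 3.9, -3.0, 0, 0, 0, 0, 0, 3.9, -3.0, 0, 0, 0, 0, 0, 3.9, -3.0, 0, 0, 0, 0, 0, 3.9, -3.0, 0, 0, 0, 0, 0, 3.9, -3.0, 0, 0, 0, 0, 0, 3.9, -3.0, 0, 0, 0, 0, 0, 3.9, -3.0, 0, 0, 0, 0, 0, 3.9, -3.0, 0, 0, 0, 0, 0, 3.9, -3.0, 0, 0]
  squeeze: 8

```text
time: 1.1
tool_pos: [0.4504, -0.1081, 0.2112]
ee_rot: [0.988, 0.155, -0.001, -0.002]
contact_force: [-0.4, -0.8, 0.4]
grip_width: 0.0941
```

>>> move_arm:
  targets: [0, 0, 0, 3.5, -2.6, 0, 0, 0, 0, 0, 3.5, -2.6, 0, 0, 0, 0, 0, 3.5, -2.6, 0, 0, 0, 0, 0, 2.5, -1.9, 0, 0, 0, 0, 0, 1, -0.7, 0, 0, 0, 0, 0, 0, 0, 0, 0, 0, 0, 0, 0, 0, 0, 0, 0, 0, 0, 0, 0, 0, 0, 0, 0, 0, 0, 0, 0, 0, 0, 0, 0, 0, 0, 0, 0]

```text
time: 2.1
tool_pos: [0.5541, 0.0418, 0.2096]
ee_rot: [0.988, 0.156, -0.002, -0.002]
contact_force: [0.5, -0.6, -0.4]
grip_width: 0.0941
```

```bash
python3 - <<'E'
from h import *
s=monitor.observe(); im=get_image("wrist")
cv2.imwrite("pics/w1.png",im[:,:,::-1])
print(s)
print(proj("wrist",[.5522,.0335,.1],s),proj("wrist",[.5522,.0335,.142],s),proj("wrist",[.5653,-.0757,.142],s))
E
```

```text
{'time': 2.1, 'joints': array([0.00755163, 0.31876108, 1.50543816, 0.00416089, 1.32300713,
       1.26366018]), 'qd': array([-0.01264515, -0.00976449,  0.00793304, -0.00045518, -0.001924  ,
       -0.00171542]), 'tau': array([ 1.67834815e-01, -5.40979743e+01, -3.52877283e+01,  4.77965875e-02,
       -4.97905340e-02, -3.74770432e-03]), 'tool_pos': array([0.5541216 , 0.04184509, 0.20962   ]), 'ee_rot': array([ 0.98772178,  0.15618497, -0.00247465, -0.00241177]), 'contact_force': array([ 0.53014031, -0.60246994, -0.35526722]), 'wrist_torque': array([0.06205062, 0.01660708, 0.03907784]), 'grip_width': 0.09411336717273151}
[321.49003332 239.35507266] [322.73553053 255.65936758] [464.83320403 282.30019061]
```

View pics/w1.png

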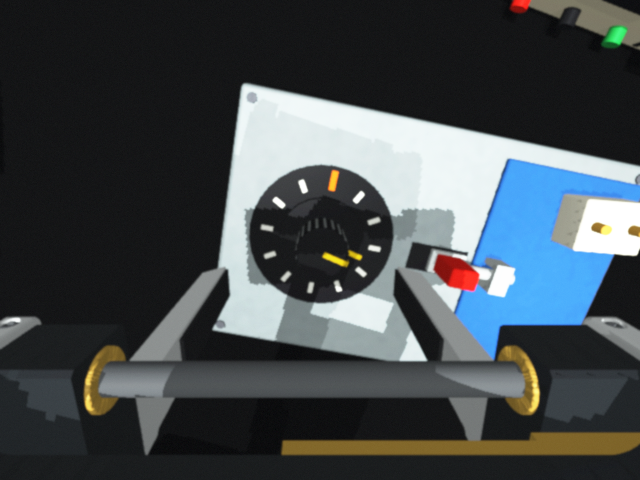

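The wrist view shows the disc centre at about (321,234), against a prediction of (321,239). The bolt is at about (457,268) and the orange mark at (333,180). I'll fit the marks properly in this image.

```bash
cat >> h.py <<'E'
def clock(im,s,n="wrist",c0=(.554,.035)):
    """fit of clock centre, yaw from white/orange marks; pointer angle from yellow"""
    h=cv2.cvtColor(im,cv2.COLOR_RGB2HSV).astype(int); H,S,V=h[...,0],h[...,1],h[...,2]
    def blobs(m,z,lo,hi):
        k,_,st,ce=cv2.connectedComponentsWithStats(m.astype(np.uint8)); o=[]
        for i in range(1,k):
            if st[i,4]>=8:
                p=ray(n,ce[i],z,s)[:2]
                if lo<np.hypot(*(p-c0))<hi: o.append((p,st[i,4],ce[i]))
        return o
    w=[b for b in blobs((S<70)&(V>150),.1,.038,.057) if b[1]<250]
    o=blobs((S>130)&(V>140)&(H>5)&(H<18),.1,.04,.065)
    y=blobs((S>130)&(V>120)&(H>20)&(H<35),.108,.0,.045)
    return w,o,y
E
python3 - <<'E'
from h import *
from scipy.optimize import least_squares as ls
s=monitor.observe(); im=cv2.imread("pics/w1.png")[:,:,::-1]
w,o,y=clock(im,s)
for n,l in zip("woy",(w,o,y)): print(n,[(b[0].round(4).tolist(),int(b[1]),b[2].round(1).tolist()) for b in l])
P=np.array([b[0] for b in w])
r=ls(lambda q:np.hypot(*(P-q[:2]).T)-q[2],[.554,.035,.047]).x; print("circle",r)
d=P-r[:2]; a=np.arctan2(d[:,1],d[:,0]); f=np.angle(np.exp(12j*a).mean())/12
print("yaw mod30",np.degrees(f), "12:",[np.degrees(np.arctan2(*(b[0]-r[:2])[::-1])) for b in o])
for uv in [(243,84),(217,329)]: print(ray("wrist",uv,.1,s))
print("bolt top",ray("wrist",(457,266),.142,s))
for b in y:
  for z in (.108,.142):
    d=ray("wrist",b[2],z,s)[:2]-r[:2]; print(z,"ptr",f-np.arctan2(d[1],d[0]),np.hypot(*d))
E
```

```text
w [([0.5913, 0.063], 93, [302.6, 185.8]), ([0.5968, 0.016], 86, [358.4, 196.8]), ([0.572, 0.0781], 86, [278.4, 202.1]), ([0.5816, -0.0033], 52, [373.6, 220.8]), ([0.5477, 0.0816], 52, [266.5, 227.5]), ([0.5589, -0.0123], 62, [374.1, 248.0]), ([0.525, 0.0724], 48, [269.5, 254.5]), ([0.5347, -0.0087], 59, [360.6, 271.5]), ([0.5099, 0.0533], 43, [285.4, 276.0]), ([0.5148, 0.0059], 56, [337.5, 286.4]), ([0.5064, 0.029], 42, [310.1, 287.2])]
o [([0.6031, 0.0405], 74, [333.0, 180.5])]
y [([0.55, 0.0032], 76, [354.8, 255.1]), ([0.5411, 0.0179], 169, [335.0, 259.4])]
circle [0.55325584 0.03455764 0.04732768]
yaw mod30 6.762031352288185 12: [np.float64(6.788411915808437)]
[0.65128135 0.1296428  0.1       ]
[0.4389069 0.098804  0.1      ]
bolt top [ 0.57559209 -0.06451208  0.142     ]
0.108 ptr 1.7921512323974813 0.03156693652858563
0.142 ptr 1.4079780180090096 0.02450577523831444
0.108 ptr 2.319577276114293 0.020597141491688366
0.142 ptr 1.7817776174899331 0.010668374541589242
```

```bash
cat >> h.py <<'E'
def delta(pos,phi=None):
    """remaining turn (deg) and shift (cm) in tool axes to a tool-down pose with tool x at world angle phi"""
    s=monitor.observe(); R=Ro.from_quat(s["ee_rot"]); M=R.as_matrix()
    cur=np.arctan2(M[1,0],M[0,0]); phi=cur if phi is None else phi
    T=Ro.from_matrix(np.array([[np.cos(phi),np.sin(phi),0],[np.sin(phi),-np.cos(phi),0],[0,0,-1]]).T)
    print("t",s["time"],"pos",s["tool_pos"].round(4),"phi",round(cur,4),"j6",s["joints"][5].round(3),"F",s["contact_force"].round(2),"M",s["wrist_torque"].round(3),"w",round(s["grip_width"],4))
    print("turn",np.degrees((R.inv()*T).as_rotvec()).round(2),"shift cm",(M.T@(np.array(pos)-s["tool_pos"])*100).round(2))
E
python3 -c "
from h import *
delta([.553,.034,.123])"
```

```text
t 2.15 pos [0.5542 0.0419 0.2096] phi 0.3138 j6 1.264 F [-0.89 -0.54  0.71] M [-0.014 -0.021  0.038] w 0.0942
turn [-0.31  0.23 -0.  ] shift cm [-0.32  0.76  8.66]
```

>>> move_arm:
  targets: [-0.3, 0.2, 0, -0.3, 0.7, 0, 0, 0, 0, 0, 0, 0, 1.5, 0, 0, 0, 0, 0, 0, 1.5, 0, 0, 0, 0, 0, 0, 1.5, 0, 0, 0, 0, 0, 0, 1.2, 0, 0, 0, 0, 0, 0, 1.0, 0, 0, 0, 0, 0, 0, 0.6, 0, 0, 0, 0, 0, 0, 0.3, 0, 0, 0, 0, 0, 0, 0, 0, 0, 0, 0, 0, 0, 0, 0]

```text
time: 3.15
tool_pos: [0.5539, 0.0301, 0.1324]
ee_rot: [0.988, 0.155, 0.002, 0.001]
contact_force: [-0.0, -0.0, -0.8]
grip_width: 0.0937
```

```bash
python3 -c "
from h import *
delta([.553,.034,.123])"
```

```text
t 3.15 pos [0.5539 0.0301 0.1324] phi 0.3117 j6 1.249 F [-0.02 -0.03 -0.77] M [ 0.001 -0.009 -0.   ] w 0.0937
turn [ 0.18 -0.23 -0.  ] shift cm [ 0.03 -0.41  0.94]
```

>>> move_arm:
  targets: [0.1, -0.2, 0, 0, -0.2, 0.5, 0, 0, 0, 0, 0, -0.1, 0.3, 0, 0, 0, 0, 0, 0, 0, 0, 0, 0, 0, 0, 0, 0, 0, 0, 0, 0, 0, 0, 0, 0, 0, 0, 0, 0, 0, 0, 0, 0, 0, 0, 0, 0, 0, 0, 0, 0, 0, 0, 0, 0, 0, 0, 0, 0, 0, 0, 0, 0, 0, 0, 0, 0, 0, 0, 0]

```text
time: 4.15
tool_pos: [0.5535, 0.0333, 0.125]
ee_rot: [0.988, 0.155, 0.001, 0.001]
contact_force: [-0.1, 0.8, -0.5]
grip_width: 0.0942
```

```bash
python3 -c "
from h import *
delta([.553,.034,.123])"
```

```text
t 4.15 pos [0.5535 0.0333 0.125 ] phi 0.312 j6 1.254 F [-0.12  0.77 -0.45] M [-0.012 -0.027  0.016] w 0.0942
turn [ 0.11 -0.13 -0.  ] shift cm [-0.03 -0.08  0.2 ]
```

>>> move_arm:
  targets: [0, 0, 0, 0, -0.05, 0.1, 1, 0, 0, 0, 0, 0, 0, 1, 0, 0, 0, 0, 0, 0, 1, 0, 0, 0, 0, 0, 0, 1, 0, 0, 0, 0, 0, 0, 1, 0, 0, 0, 0, 0, 0, 1, 0, 0, 0, 0, 0, 0, 1, 0, 0, 0, 0, 0, 0, 1, 0, 0, 0, 0, 0, 0, 1, 0, 0, 0, 0, 0, 0, 1]
  squeeze: 10

```text
time: 5.15
tool_pos: [0.5534, 0.0337, 0.1239]
ee_rot: [0.988, 0.155, 0.001, 0.001]
contact_force: [0.3, -0.6, 0.1]
grip_width: 0.0397
```

```bash
python3 -c "
from h import *
delta([.553,.034,.123])"
```

```text
t 5.15 pos [0.5534 0.0337 0.1239] phi 0.3118 j6 1.255 F [ 0.29 -0.6   0.11] M [-0.002 -0.019 -0.043] w 0.0397
turn [ 0.11 -0.13 -0.  ] shift cm [-0.03 -0.05  0.09]
```

>>> move_arm:
  targets: [0, 0, -3, 0, 0, 0, 1, 0, 0, -5, 0, 0, 0, 1, 0, 0, -5, 0, 0, 0, 1, 0, 0, -5, 0, 0, 0, 1, 0, 0, -5, 0, 0, 0, 1, 0, 0, -5, 0, 0, 0, 1, 0, 0, -5, 0, 0, 0, 1, 0, 0, -5, 0, 0, 0, 1, 0, 0, -3, 0, 0, 0, 1, 0, 0, 0, 0, 0, 0, 1]

```text
time: 6.15
tool_pos: [0.5533, 0.0338, 0.1239]
ee_rot: [0.864, 0.503, 0.001, 0.001]
contact_force: [0.1, -0.0, 0.2]
grip_width: 0.04
```

```bash
python3 -c "
from h import *
delta([.5533,.034,.1235])"
```

```text
t 6.15 pos [0.5533 0.0338 0.1239] phi 1.0542 j6 0.512 F [ 0.08 -0.02  0.19] M [-0.1   -0.014  0.033] w 0.04
turn [ 0.12 -0.06 -0.  ] shift cm [ 0.02 -0.01  0.04]
```

>>> move_arm:
  targets: [0, 0, -4, 0, 0, 0, 1, 0, 0, -5, 0, 0, 0, 1, 0, 0, -5, 0, 0, 0, 1, 0, 0, -5, 0, 0, 0, 1, 0, 0, -5, 0, 0, 0, 1, 0, 0, -3, 0, 0, 0, 1, 0, 0, -1.5, 0, 0, 0, 1, 0, 0, 0, 0, 0, 0, 1, 0, 0, 0, 0, 0, 0, 1, 0, 0, 0, 0, 0, 0, 1]

```text
time: 7.15
tool_pos: [0.5531, 0.0339, 0.1239]
ee_rot: [0.713, 0.701, 0.001, 0.001]
contact_force: [0.1, 0.1, -0.2]
grip_width: 0.0399
```

```bash
python3 - <<'E'
from h import *
delta([.5533,.034,.1235])
a=get_image("wrist");b=get_image("top")[175:255,280:385]
b=cv2.resize(b,(630,480),interpolation=cv2.INTER_CUBIC)
a=a[80:480,60:580]
cv2.imwrite("pics/p1.png",np.hstack([cv2.resize(a,(400,308)),cv2.resize(b,(400,308))])[:,:,::-1])
E
```

```text
t 7.15 pos [0.5531 0.0339 0.1239] phi 1.5531 j6 0.013 F [ 0.12  0.1  -0.19] M [-0.1   -0.042  0.126] w 0.0399
turn [ 0.11 -0.02 -0.  ] shift cm [0.01 0.02 0.04]
```

View pics/p1.png

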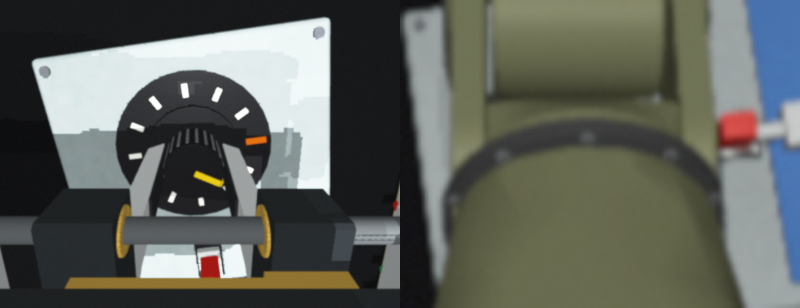

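The composite's left half shows the knob's yellow pointer running from (195,177) to (222,186), with the orange 12 mark at (256,141). The top camera is blocked by the arm. I'll compute the reading by extracting the yellow from a fresh wrist frame.

```bash
cat >> h.py <<'E'
def ptr(C=(.5533,.0343),yaw=np.radians(6.78)):
    """dial reading from the yellow pixels on the knob's top (z .142): line direction from axis"""
    s=monitor.observe(); im=get_image("wrist")
    h=cv2.cvtColor(im,cv2.COLOR_RGB2HSV).astype(int); H,S,V=h[...,0],h[...,1],h[...,2]
    m=((S>130)&(V>100)&(H>21)&(H<35)).astype(np.uint8); m[400:]=0
    k,_,st,ce=cv2.connectedComponentsWithStats(m); l=cv2.connectedComponentsWithStats(m)[1]
    for i in range(1,k):
        if st[i,4]<15: continue
        v,u=np.nonzero(l==i)
        for z in (.142,.108):
            P=np.array([ray("wrist",(a,b),z,s)[:2] for a,b in zip(u,v)]); c=P.mean(0)
            if np.hypot(*(c-C))>.045: continue
            d=np.linalg.svd(P-c)[2][0]; d=d*np.sign(d@(c-C)); e=c-C
            print("yellow",ce[i].round(0),st[i,4],"z",z,"r",np.hypot(*e).round(4),"reading by line",(yaw-np.arctan2(d[1],d[0])).round(3),"by centroid",(yaw-np.arctan2(e[1],e[0])).round(3))
E
python3 -c "
from h import *
ptr()"
```

```text
yellow [331. 312.] 372 z 0.142 r 0.0111 reading by line 0.544 by centroid 0.548
yellow [331. 312.] 372 z 0.108 r 0.0261 reading by line 0.544 by centroid 1.211
```

>>> move_arm:
  targets: [0, 0, 0, 0, 0, 0, 1, 0, 0, 0, 0, 0, 0, 1, 0, 0, 0, 0, 0, 0, 1, 0, 0, 3, 0, 0, 0, 1, 0, 0, 5, 0, 0, 0, 1, 0, 0, 5, 0, 0, 0, 1, 0, 0, 5, 0, 0, 0, 1, 0, 0, 5, 0, 0, 0, 1, 0, 0, 5, 0, 0, 0, 1, 0, 0, 5, 0, 0, 0, 1]

```text
time: 8.3
tool_pos: [0.5533, 0.0338, 0.1239]
ee_rot: [0.888, 0.46, 0.001, 0.001]
contact_force: [1.2, -0.4, -0.9]
grip_width: 0.0398
```

```bash
python3 -c "
from h import *
delta([.5533,.034,.1235])"
```

```text
t 8.3 pos [0.5533 0.0338 0.1239] phi 0.9566 j6 0.609 F [ 1.21 -0.45 -0.93] M [-0.146 -0.087  0.243] w 0.0398
turn [ 0.12 -0.07 -0.  ] shift cm [ 0.02 -0.01  0.04]
```

>>> move_arm:
  targets: [0, 0, 5, 0, 0, 0, 1, 0, 0, 5, 0, 0, 0, 1, 0, 0, 5, 0, 0, 0, 1, 0, 0, 5, 0, 0, 0, 1, 0, 0, 2.5, 0, 0, 0, 1, 0, 0, 1, 0, 0, 0, 1, 0, 0, 0, 0, 0, 0, 1, 0, 0, 0, 0, 0, 0, 1, 0, 0, 0, 0, 0, 0, 1, 0, 0, 0, 0, 0, 0, 1]

```text
time: 9.3
tool_pos: [0.5534, 0.0337, 0.1239]
ee_rot: [0.965, 0.261, 0.001, 0.0]
contact_force: [-0.3, -0.8, 0.9]
grip_width: 0.0394
```

```bash
python3 -c "
from h import *
delta([.5533,.034,.1235]);ptr()"
```

```text
t 9.3 pos [0.5534 0.0337 0.1239] phi 0.5291 j6 1.037 F [-0.25 -0.81  0.93] M [-0.121  0.011 -0.032] w 0.0394
turn [ 0.09 -0.12 -0.  ] shift cm [ 0.01 -0.03  0.04]
yellow [331. 312.] 355 z 0.142 r 0.0107 reading by line 1.569 by centroid 1.572
yellow [331. 312.] 355 z 0.108 r 0.0257 reading by line 1.569 by centroid 2.246
```

>>> move_arm:
  targets: [0, 0, 0, 0, 0, 0, 1, 0, 0, 0, 0, 0, 0, 1, 0, 0, 0, 0, 0, 0, 1, 0, 0, -3, 0, 0, 0, 1, 0, 0, -5, 0, 0, 0, 1, 0, 0, -5, 0, 0, 0, 1, 0, 0, -5, 0, 0, 0, 1, 0, 0, -5, 0, 0, 0, 1, 0, 0, -5, 0, 0, 0, 1, 0, 0, -5, 0, 0, 0, 1]

```text
time: 10.35
tool_pos: [0.5532, 0.0338, 0.1239]
ee_rot: [0.846, 0.533, 0.001, 0.0]
contact_force: [0.7, -0.1, -0.4]
grip_width: 0.0399
```

```bash
python3 -c "
from h import *
delta([.5533,.034,.1235])"
```

```text
t 10.35 pos [0.5532 0.0338 0.1239] phi 1.125 j6 0.44 F [ 0.71 -0.11 -0.36] M [-0.073  0.029 -0.167] w 0.0399
turn [ 0.11 -0.08 -0.  ] shift cm [ 0.02 -0.    0.04]
```

>>> move_arm:
  targets: [0, 0, -5, 0, 0, 0, 1, 0, 0, -5, 0, 0, 0, 1, 0, 0, -5, 0, 0, 0, 1, 0, 0, -5, 0, 0, 0, 1, 0, 0, -5, 0, 0, 0, 1, 0, 0, -5, 0, 0, 0, 1, 0, 0, -5, 0, 0, 0, 1, 0, 0, -5, 0, 0, 0, 1, 0, 0, -2.5, 0, 0, 0, 1, 0, 0, -1, 0, 0, 0, 1]

```text
time: 11.35
tool_pos: [0.553, 0.0338, 0.1239]
ee_rot: [0.575, 0.818, 0.001, 0.0]
contact_force: [0.0, -0.8, 0.2]
grip_width: 0.0399
```

```bash
python3 -c "
from h import *
delta([.5533,.034,.1235]);ptr()"
```

```text
t 11.35 pos [0.553  0.0338 0.1239] phi 1.9174 j6 -0.353 F [ 0.05 -0.75  0.22] M [-0.125 -0.128 -0.18 ] w 0.0399
turn [ 0.1  -0.03 -0.  ] shift cm [0.01 0.03 0.04]
yellow [384. 288.] 64 z 0.142 r 0.0368 reading by line 0.086 by centroid -0.459
yellow [384. 288.] 64 z 0.108 r 0.0443 reading by line 0.086 by centroid -0.066
yellow [331. 312.] 386 z 0.142 r 0.0111 reading by line 0.183 by centroid 0.201
yellow [331. 312.] 386 z 0.108 r 0.0262 reading by line 0.183 by centroid 0.852
```

>>> move_arm:
  targets: [0, 0, -1, 0, 0, 0, 1, 0, 0, -1, 0, 0, 0, 1, 0, 0, -1, 0, 0, 0, 1, 0, 0, -1, 0, 0, 0, 1, 0, 0, -1, 0, 0, 0, 1, 0, 0, -1, 0, 0, 0, 1, 0, 0, -1, 0, 0, 0, 1, 0, 0, -1, 0, 0, 0, 1, 0, 0, -1, 0, 0, 0, 1, 0, 0, -1, 0, 0, 0, 1]

```text
time: 12.4
tool_pos: [0.553, 0.0338, 0.1239]
ee_rot: [0.496, 0.868, 0.001, 0.0]
contact_force: [0.6, -1.7, 0.6]
grip_width: 0.0397
```

```bash
python3 -c "
from h import *
delta([.5533,.034,.1235]);ptr()"
```

```text
t 12.4 pos [0.553  0.0338 0.1239] phi 2.1038 j6 -0.539 F [ 0.62 -1.67  0.64] M [-0.11  -0.084 -0.15 ] w 0.0397
turn [ 0.1  -0.01 -0.  ] shift cm [-0.    0.04  0.04]
yellow [331. 312.] 376 z 0.142 r 0.0112 reading by line -0.004 by centroid 0.021
yellow [331. 312.] 376 z 0.108 r 0.0264 reading by line -0.004 by centroid 0.664
```

>>> move_arm:
  targets: [0, 0, -0.7, 0, 0, 0, 1, 0, 0, -0.7, 0, 0, 0, 1, 0, 0, -0.7, 0, 0, 0, 1, 0, 0, -0.7, 0, 0, 0, 1, 0, 0, -0.7, 0, 0, 0, 1, 0, 0, -0.7, 0, 0, 0, 1, 0, 0, -0.7, 0, 0, 0, 1, 0, 0, -0.7, 0, 0, 0, 1, 0, 0, -0.7, 0, 0, 0, 1, 0, 0, -0.7, 0, 0, 0, 1]

```text
time: 13.45
tool_pos: [0.553, 0.0338, 0.1239]
ee_rot: [0.437, 0.9, 0.001, 0.0]
contact_force: [0.3, -0.1, 1.1]
grip_width: 0.0398
```

```bash
python3 -c "
from h import *
delta([.5533,.034,.1235]);ptr()"
```

```text
t 13.45 pos [0.553  0.0338 0.1239] phi 2.2376 j6 -0.673 F [ 0.28 -0.11  1.11] M [-0.124 -0.016 -0.148] w 0.0398
turn [0.1 0.  0. ] shift cm [-0.    0.04  0.04]
yellow [331. 312.] 373 z 0.142 r 0.0113 reading by line -0.139 by centroid -0.107
yellow [331. 312.] 373 z 0.108 r 0.0264 reading by line -0.139 by centroid 0.533
```

Reading is −0.14 with no slip and a torque of 0.15, which is friction only. I'll keep going slowly.

>>> move_arm:
  targets: [0, 0, -0.7, 0, 0, 0, 1, 0, 0, -0.7, 0, 0, 0, 1, 0, 0, -0.7, 0, 0, 0, 1, 0, 0, -0.7, 0, 0, 0, 1, 0, 0, -0.7, 0, 0, 0, 1, 0, 0, -0.7, 0, 0, 0, 1, 0, 0, -0.7, 0, 0, 0, 1, 0, 0, -0.7, 0, 0, 0, 1, 0, 0, -0.7, 0, 0, 0, 1, 0, 0, -0.7, 0, 0, 0, 1]

```text
time: 14.5
tool_pos: [0.5529, 0.0338, 0.1239]
ee_rot: [0.376, 0.927, 0.001, 0.0]
contact_force: [-0.4, -0.5, 0.9]
grip_width: 0.0397
```

```bash
python3 -c "
from h import *
delta([.5533,.034,.1235]);ptr()"
```

```text
t 14.5 pos [0.5529 0.0338 0.1239] phi 2.3711 j6 -0.806 F [-0.42 -0.47  0.9 ] M [-0.145 -0.038 -0.162] w 0.0397
turn [0.09 0.01 0.  ] shift cm [-0.01  0.04  0.04]
yellow [331. 312.] 368 z 0.142 r 0.0113 reading by line -0.272 by centroid -0.234
yellow [331. 312.] 368 z 0.108 r 0.0265 reading by line -0.272 by centroid 0.4
```

>>> move_arm:
  targets: [0, 0, -0.7, 0, 0, 0, 1, 0, 0, -0.7, 0, 0, 0, 1, 0, 0, -0.7, 0, 0, 0, 1, 0, 0, -0.7, 0, 0, 0, 1, 0, 0, -0.7, 0, 0, 0, 1, 0, 0, -0.7, 0, 0, 0, 1, 0, 0, -0.7, 0, 0, 0, 1, 0, 0, -0.7, 0, 0, 0, 1, 0, 0, -0.7, 0, 0, 0, 1, 0, 0, -0.7, 0, 0, 0, 1]

```text
time: 15.55
tool_pos: [0.5525, 0.034, 0.1238]
ee_rot: [0.314, 0.95, 0.001, -0.0]
contact_force: [-2.4, 0.9, 2.6]
grip_width: 0.04
```

```bash
python3 -c "
from h import *
delta([.5533,.034,.1235]);ptr()"
```

```text
t 15.55 pos [0.5525 0.034  0.1238] phi 2.5038 j6 -0.939 F [-2.39  0.9   2.61] M [ 0.112  0.379 -0.438] w 0.04
turn [ 0.08 -0.05 -0.  ] shift cm [-0.06  0.05  0.03]
yellow [331. 314.] 363 z 0.142 r 0.0113 reading by line -0.367 by centroid -0.329
yellow [331. 314.] 363 z 0.108 r 0.0268 reading by line -0.367 by centroid 0.285
```

The pointer stalled at −0.367 while the gripper went on to −0.407, and the torque rose to 0.44 N m. That is the stop. Now I release and rise.

>>> move_arm:
  targets: [0, 0, 0, 0, 0, 0, 1, 0, 0, 0, 0, 0, 0, 0.3, 0, 0, 0, 0, 0, 0, 0, 0, 0, 0, 0, 0, 0, 0, 0, 0, 0, 0, 0, 0, 0, 0, 0, 0, 0, 0, 0, 0, 0, 0, 0, 0, 0, -1, 0, 0, 0, 0, 0, 0, -3, 0, 0, 0, 0, 0, 0, -3, 0, 0, 0, 0, 0, 0, -2, 0]

```text
time: 16.6
tool_pos: [0.5517, 0.0339, 0.2162]
ee_rot: [0.313, 0.95, 0.0, -0.002]
contact_force: [-0.5, -1.4, -1.0]
grip_width: 0.0939
```

```bash
python3 - <<'E'
from h import *
delta([.5533,.034,.2])
s=monitor.observe(); im=get_image("wrist"); cv2.imwrite("pics/w2.png",im[:,:,::-1])
ptr()
E
```

```text
t 16.6 pos [0.5517 0.0339 0.2162] phi 2.5059 j6 -0.941 F [-0.53 -1.4  -0.95] M [-0.003 -0.134  0.023] w 0.0939
turn [-0.06 -0.2   0.  ] shift cm [-0.13  0.11  1.62]
yellow [323. 252.] 173 z 0.142 r 0.0112 reading by line -0.344 by centroid -0.342
yellow [323. 252.] 173 z 0.108 r 0.0201 reading by line -0.344 by centroid 0.156
yellow [343. 250.] 85 z 0.142 r 0.0248 reading by line -0.319 by centroid -0.686
yellow [343. 250.] 85 z 0.108 r 0.0315 reading by line -0.319 by centroid -0.34
```

View pics/w2.png

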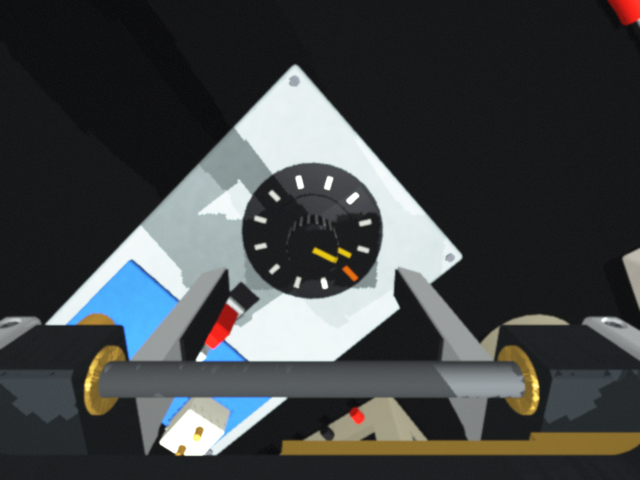

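The wrist view shows the knob pointer at (323,252), reading −0.34, about 0.02 short of the stop and within the gate's 0.07. The bolt is at about (222,322). Next I turn the jaws to the box's x axis.

>>> move_arm:
  targets: [0, 0, 5, 0, 0, 0, 0.3, 0, 0, 5.5, 0, 0, 0, 0.3, 0, 0, 5.5, 0, 0, 0, 0.3, 0, 0, 5.5, 0, 0, 0, 0.3, 0, 0, 5.5, 0, 0, 0, 0.3, 0, 0, 5.5, 0, 0, 0, 0.3, 0, 0, 5.5, 0, 0, 0, 0.3, 0, 0, 5, 0, 0, 0, 0.3, 0, 0, 2.5, 0, 0, 0, 0.3, 0, 0, 0, 0, 0, 0, 0.3]

```text
time: 17.7
tool_pos: [0.5503, 0.0339, 0.2126]
ee_rot: [0.668, 0.744, -0.002, -0.003]
contact_force: [-0.5, 0.0, 0.1]
grip_width: 0.0654
```

```bash
python3 -c "
from h import *
delta([.566,-.075,.19],1.689)"
```

```text
t 17.7 pos [0.5503 0.0339 0.2126] phi 1.6791 j6 -0.114 F [-0.55  0.01  0.07] M [ 0.    -0.069  0.029] w 0.0654
turn [-0.36 -0.11 -0.57] shift cm [-11.     0.4    2.24]
```

>>> move_arm:
  targets: [-0.3, -0.1, -0.5, -1.5, 0.1, 0, 0.3, 0, 0, 0, -2.5, 0.1, 0, 0.3, 0, 0, 0, -2.5, 0.1, 0, 0.3, 0, 0, 0, -2, 0, 0, 0.3, 0, 0, 0, -1.2, 0, 0.5, 0.3, 0, 0, 0, -0.5, 0, 0.5, 0.3, 0, 0, 0, 0, 0, 0.5, 0.3, 0, 0, 0, 0, 0, 0, 0.3, 0, 0, 0, 0, 0, 0, 0.3, 0, 0, 0, 0, 0, 0, 0.3]

```text
time: 18.7
tool_pos: [0.5644, -0.0678, 0.1931]
ee_rot: [0.659, 0.752, -0.001, -0.002]
contact_force: [-0.0, -0.7, 0.4]
grip_width: 0.0656
```

```bash
python3 - <<'E'
from h import *
delta([.566,-.075,.123],1.689)
s=monitor.observe(); im=get_image("wrist")
for p in ([.566,-.075,.142],[.5533,.0343,.1]): u=proj("wrist",p,s); print(u); cv2.circle(im,tuple(int(round(a)) for a in u),3,(0,255,0),1)
cv2.imwrite("pics/w3.png",im[:,:,::-1]); ptr()
E
```

```text
t 18.7 pos [ 0.5644 -0.0678  0.1931] phi 1.7015 j6 -0.315 F [-0.03 -0.72  0.36] M [-0.086 -0.129  0.001] w 0.0656
turn [-0.31 -0.1   0.71] shift cm [-0.74  0.1   7.  ]
[311.60213571 268.09444318]
[313.9943632  106.34977714]
yellow [340.  92.] 447 z 0.142 r 0.0163 reading by line -0.202 by centroid -0.282
yellow [340.  92.] 447 z 0.108 r 0.0202 reading by line -0.202 by centroid -0.455
yellow [383. 107.] 148 z 0.142 r 0.0428 reading by line -0.011 by centroid 0.086
```

View pics/w3.png

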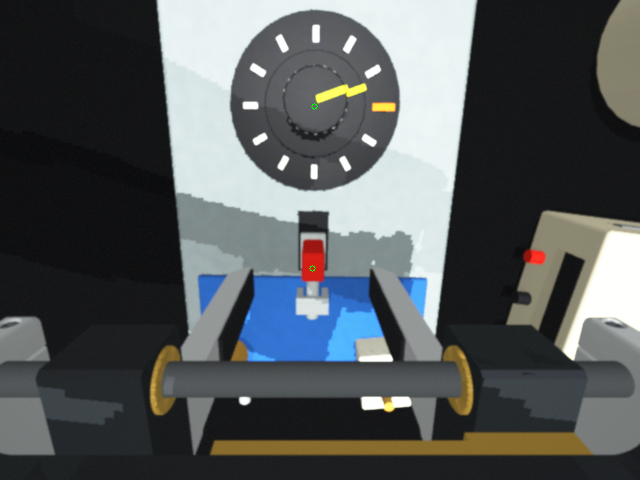

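The wrist view shows the red grip's top centred at about (313,267), matching the predicted (312,268). The jaws straddle it cleanly, so I descend.

>>> move_arm:
  targets: [-0.3, 0, 0.5, -0.4, 0.1, 0.5, 0.3, 0, 0, 0, -0.2, 0, 1.2, 0.3, 0, 0, 0, 0, 0, 1.2, 0.3, 0, 0, 0, 0, 0, 1.2, 0.3, 0, 0, 0, 0, 0, 1, 0.3, 0, 0, 0, 0, 0, 0.6, 0.3, 0, 0, 0, 0, 0, 0.3, 0.3, 0, 0, 0, 0, 0, 0, 0.3, 0, 0, 0, 0, 0, 0, 0.3, 0, 0, 0, 0, 0, 0, 0.3]

```text
time: 19.8
tool_pos: [0.5661, -0.0738, 0.1272]
ee_rot: [0.663, 0.749, 0.001, -0.001]
contact_force: [-0.4, -0.6, -0.3]
grip_width: 0.0658
```

```bash
python3 -c "
from h import *
delta([.566,-.075,.123],1.689)"
```

```text
t 19.8 pos [ 0.5661 -0.0738  0.1272] phi 1.6922 j6 -0.317 F [-0.38 -0.56 -0.34] M [-0.027 -0.127 -0.028] w 0.0658
turn [-0.02 -0.11  0.19] shift cm [-0.11 -0.03  0.42]
```

>>> move_arm:
  targets: [0, 0, 0.1, -0.1, 0, 0.3, 0.3, 0, 0, 0, 0, 0, 0, 1, 0, 0, 0, 0, 0, 0, 1, 0, 0, 0, 0, 0, 0, 1, 0, 0, 0, 0, 0, 0, 1, 0, 0, 0, 0, 0, 0, 1, 0, 0, 0, 0, 0, 0, 1, 0, 0, 0, 0, 0, 0, 1, 0, 0, 0, 0, 0, 0, 1, 0, 0, 0, 0, 0, 0, 1]
  squeeze: 10

```text
time: 20.8
tool_pos: [0.5661, -0.0751, 0.1251]
ee_rot: [0.664, 0.748, 0.0, -0.001]
contact_force: [0.8, -0.2, -1.0]
grip_width: 0.0161
```

```bash
python3 -c "
from h import *
delta([.566,-.075,.123],1.689)"
```

```text
t 20.8 pos [ 0.5661 -0.0751  0.1251] phi 1.6903 j6 -0.317 F [ 0.84 -0.18 -0.97] M [-0.021 -0.076 -0.015] w 0.0161
turn [-0.01 -0.09  0.07] shift cm [ 0.01 -0.01  0.21]
```

>>> move_arm:
  targets: [0, 0, 0, 0.1, 0, 0, 1, 0, 0, 0, 0.1, 0, 0, 1, 0, 0, 0, 0.1, 0, 0, 1, 0, 0, 0, 0.1, 0, 0, 1, 0, 0, 0, 0.1, 0, 0, 1, 0, 0, 0, 0.1, 0, 0, 1, 0, 0, 0, 0.1, 0, 0, 1, 0, 0, 0, 0.1, 0, 0, 1, 0, 0, 0, 0.1, 0, 0, 1, 0, 0, 0, 0.1, 0, 0, 1]

```text
time: 21.8
tool_pos: [0.5649, -0.0652, 0.1251]
ee_rot: [0.664, 0.748, 0.0, 0.0]
contact_force: [-0.5, -1.7, -0.2]
grip_width: 0.0156
```

```bash
python3 -c "
from h import *
delta([.5634,-.0532,.125],1.689)"
```

```text
t 21.8 pos [ 0.5649 -0.0652  0.1251] phi 1.69 j6 -0.299 F [-0.52 -1.7  -0.15] M [-0.5   -0.086  0.026] w 0.0156
turn [0.   0.   0.06] shift cm [ 1.21 -0.01  0.01]
```

It has moved 10 mm with only about 2 N resisting, so the gate is open. I carry on to the end.

>>> move_arm:
  targets: [0, 0, 0, 0.1, 0, 0, 1, 0, 0, 0, 0.1, 0, 0, 1, 0, 0, 0, 0.1, 0, 0, 1, 0, 0, 0, 0.1, 0, 0, 1, 0, 0, 0, 0.1, 0, 0, 1, 0, 0, 0, 0.1, 0, 0, 1, 0, 0, 0, 0.1, 0, 0, 1, 0, 0, 0, 0.1, 0, 0, 1, 0, 0, 0, 0.1, 0, 0, 1, 0, 0, 0, 0.1, 0, 0, 1]

```text
time: 22.8
tool_pos: [0.5637, -0.0544, 0.1251]
ee_rot: [0.664, 0.748, 0.0, 0.0]
contact_force: [0.5, -2.4, -0.3]
grip_width: 0.0159
```

```bash
python3 -c "
from h import *
delta([.5634,-.0532,.125],1.689)"
```

```text
t 22.8 pos [ 0.5637 -0.0544  0.1251] phi 1.69 j6 -0.28 F [ 0.53 -2.41 -0.35] M [-0.464 -0.121  0.012] w 0.0159
turn [0.   0.   0.06] shift cm [ 0.12 -0.01  0.01]
```

>>> move_arm:
  targets: [0, 0, 0, 0.05, 0, 0, 1, 0, 0, 0, 0.05, 0, 0, 1, 0, 0, 0, 0.05, 0, 0, 1, 0, 0, 0, 0.03, 0, 0, 1, 0, 0, 0, 0, 0, 0, 1, 0, 0, 0, 0, 0, 0, 1, 0, 0, 0, 0, 0, 0, 1, 0, 0, 0, 0, 0, 0, 1, 0, 0, 0, 0, 0, 0, 1, 0, 0, 0, 0, 0, 0, 1]

```text
time: 23.8
tool_pos: [0.5635, -0.0531, 0.1251]
ee_rot: [0.664, 0.748, -0.0, 0.001]
contact_force: [-1.3, -4.0, 0.2]
grip_width: 0.0159
```

```bash
python3 -c "
from h import *
delta([.5634,-.0532,.125],1.689)"
```

```text
t 23.8 pos [ 0.5635 -0.0531  0.1251] phi 1.6898 j6 -0.277 F [-1.35 -4.02  0.2 ] M [-0.562 -0.109  0.   ] w 0.0159
turn [0.01 0.08 0.05] shift cm [-0.01 -0.01  0.01]
```

22.1 mm travelled and the force is rising slightly, so the bolt has reached its end. Release and rise straight up.

>>> move_arm:
  targets: [0, 0, 0, 0, 0, 0, 0.6, 0, 0, 0, 0, 0, 0, 0.4, 0, 0, 0, 0, 0, 0, 0.3, 0, 0, 0, 0, 0, 0, 0.3, 0, 0, 0, 0, 0, -0.7, 0.3, 0, 0, 0, 0, 0, -2, 0.3, 0, 0, 0, 0, 0, -3, 0.3, 0, 0, 0, 0, 0, -3, 0.3, 0, 0, 0, 0, 0, -1.5, 0.3, 0, 0, 0, 0, 0, 0, 0.3]

```text
time: 24.8
tool_pos: [0.5631, -0.0518, 0.2329]
ee_rot: [0.664, 0.748, 0.0, -0.0]
contact_force: [-0.1, 0.3, -0.3]
grip_width: 0.0655
```

```bash
python3 - <<'E'
from h import *
delta([.5634,-.0532,.2],1.689)
s=monitor.observe(); im=get_image("wrist")
for y in (-.0532,-.075): print(proj("wrist",[.5634 if y>-.06 else .566,y,.142],s))
cv2.imwrite("pics/w4.png",im[:,:,::-1])
E
```

```text
t 24.8 pos [ 0.5631 -0.0518  0.2329] phi 1.6905 j6 -0.277 F [-0.05  0.29 -0.27] M [-0.023 -0.057 -0.023] w 0.0655
turn [ 0.01 -0.04  0.09] shift cm [-0.15  0.01  3.29]
[310.52567037 243.29083354]
[310.54011412 268.74988037]
```

View pics/w4.png

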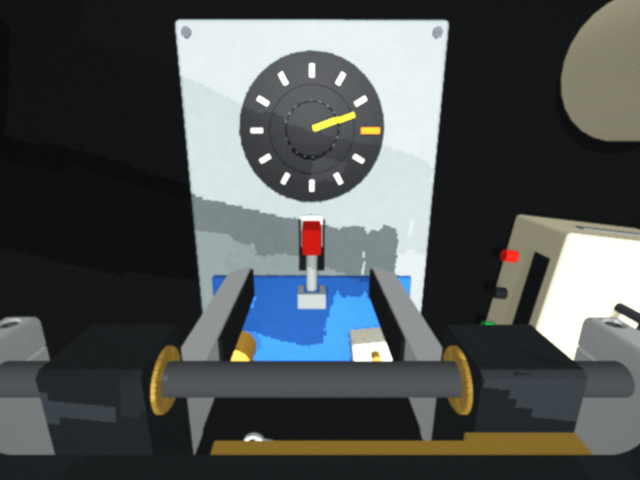

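The wrist view shows the red grip at about (312,240), at the dial end of its slot. The predicted home position is (311,243), against (311,269) when locked. The pointer is past 12, at about −0.3, the weight and resistor are in place, and the gripper is clear. Handing in.

```bash
python3 -c "
from station import *
print(hand_in())"
```

```text
the job is handed in; nothing more can be done
None
```

The box is unlocked and the job is handed in, at 24.9 s of the 72 s. `hand_in` reports no verdict.

- **Dial:** In one grip I turned it from 1.785 left to 0.544 (1 o'clock) and paused. Then right to 1.569 (3 o'clock) and paused, and slowly left to the stop. The pointer stalled at about −0.367 while the gripper slipped on by 0.04 rad. The torque I read there was 0.44 N m including friction, about 8–9 N on the stop against the 16 N limit.
- **Bolt:** It slid 22.1 mm with about 2–2.5 N resisting, rising to about 4 N at its end.
- **Last checks:** The final picture shows the bolt at the dial end of its slot, the pointer just past 12, and the gripper open and about 10 cm clear. The weight and resistor look undisturbed. I did not recheck the things on the bench, but the arm never went near them.
- **Disagreements:** After I released the dial, the camera read −0.34, about 0.02 short of the stop and within the 0.07 gate window. The wrist camera's image ran about 5 pixels (about 4 mm) off my top-camera fit at the dial, but both grips centred properly.

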